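# Zero the minute timer, then lift the bread roll with the tongs

## Robot

A 7-joint arm with a two-finger parallel gripper is mounted at the origin on the work surface. World frame = base frame: x ahead of the robot, y to its left, z up, the work surface at z = 0. Lengths are in m, angles in rad, forces in N, time in s.
With the tool pointing down it reaches from about 0.425 to 0.925 m from the base axis. Payload 6.8 kg.
Tool frame: the origin (TCP) lies at the very end of the fingers, on their centre line; the grasp point (between the pads) lies 19 mm behind it; z points along the fingers, y is the line along which they close (so a half turn about z gives the same grasp; the last joint's range is limited). The gripper opens to 85 mm and grips with 20 to 120 N. Pads are 22 mm wide; open, the fingers measure 114 mm over their backs; the gripper's body (76 mm by 85 mm) begins 54 mm behind the grasp point. The pads swing forward as they close: fully open they stand 13 mm farther back than shut.
Start: joints at [-0.108, 0.477, 0.022, 1.555, -0.011, 1.109, -0.083], TCP at [0.675, 0, 0.231] pointing down, gripper open.
Joint ranges: [-2.96, 2.96], [-0.34, 2.1], [-1.41, 1.46], [0.24, 2.44], [-1.37, 4.51], [0.17, 1.92], [-2.96, 2.96]. Speed limits (rad/s): [2.39, 2.39, 3.14, 3.14, 3.14, 3.14, 3.14].

## Interface

Orientations are given as a unit quaternion [w, x, y, z].
In Python, from station import get_obs, read_camera, hand_in gives the robot as it stands.
- The arm moves only by the tool arm_command, never from a script. Its argument "commands" is one flat list of numbers, 7 for each row, row after row: the shift along the tool's x, y, z in m, then the turn, a rotation vector about the tool's x, y, z in degrees, then the opening, from 0 (shut) to 1 (fully open). In form: [tx, ty, tz, rx, ry, rz, fingers, tx, ty, tz, rx, ry, rz, fingers, ...]. A call has 1 to 8 rows; each row is the pose to reach, as a shift and turn from the pose commanded when the call began, along the tool's axes at that moment; what a row does not reach only later rows make up. A row lasts 1/10 s, in which the tool goes at most 50 mm and 8.59 degrees, less where a joint would pass 70% of its speed; a pose out of reach is approached as far as the arm can. A call with a gripper value outside its range is refused whole. The fingers move at their own pace and stop on an object; "force" is the grip in N (left out, the last holds). Time passes only in rows, so rows that repeat a pose let the fingers close. It gives the time, the measured TCP pose, the force, the opening and the grip force at its end, in the units of the state.
- get_obs(): the state, without advancing time (a new reading comes with each control period).
- read_camera(name): name is "scene" or "side" or "wrist"; returns a dict with "img" (400x640x3 uint8, red, green, blue), "camera_matrix" (3x3 intrinsics, pixels), "pose" (4x4, takes a point from camera to world coordinates). Camera axes: x right, y down, z forward; pixel columns grow to the right and rows downward; lengths in m; the calibration is good to about 2 mm. A picture is of the moment at which its call begins. There is no depth.
- hand_in(): hands the job in; it is judged then, once.
The state is a dict: "t": time; "q": joint angles; "joint_vel": joint speeds; "joint_torque": joint torques, N m; "eef_pos": TCP position; "tool_rot": TCP orientation; "contact_force": force on the tool from outside, world axes, zero at the start; "torque": the same for the moment, N m; "gripper_width": opening from 0.0 (shut) to 1.0 (fully open); "grasp_force": force on a finger pad.
Only numpy, scipy, OpenCV 4.12 (cv2) and the standard library are available. Lean on these libraries where they do the work, as an engineer would, in place of code of your own. Each camera call takes 0.05 s, during which the arm holds its last target. There are 200 camera calls.

## Task

The roll on the white footed plate is ready early: first turn the minute timer's knob back, anticlockwise, to its zero stop so the white pointer is at the red mark. Then take the steel tongs from their wooden rest, close their jaws on the roll and lift it about 10 cm clear of the plate; finish while still holding the tongs closed on the lifted roll, keeping still. Touch the roll only with the tongs, do not drop it, and leave the plate and everything else where they stand.

Things in the scene. Friction and masses are not known exactly. Their poses are not given: they have to be found in the camera images.
- timer_knob (a joint): timer knob angle, rad. 0 is the hard zero stop (pointer at the red mark); it grows clockwise seen from above, so turn it anticlockwise to bring it back. Light friction (0.04 N m), stays where it is left. It starts 0.6 to 1.4 rad from the stop, so one grasp is enough
- timer_grip (a point): on the timer knob's axis, mid-height of its bar grip, 54 mm above the table. White round fixed base, diameter 92 mm, 30 mm high; black upright bar 54 mm long, 14 mm wide, z 37 to 67 mm, on a grey 58 mm disc: take it across its 14 mm from above. x axis: along the bar to its white pointer end (turns with the knob). Timer and plate may stand on either side of the tongs
- tongs_grip (a point): midway between the two tong arms at the finger grips, half-way up the 18 mm tall arms, 49 mm above the table at the start; take the tongs here from above, one finger outside each arm. Open they are 58 mm wide here; outer faces flat for 30 mm each way along x. x axis: along the tongs to the jaws; y to the left arm; z up. Mid-jaws lie 100 mm ahead, the pivot 100 mm behind. Moves with the left arm
- jaw_left (a point): middle of the inner face of the left jaw, a black pad 48 mm long along the tongs, 24 mm high and flat. Axes as tongs_grip
- jaw_right (a point): middle of the inner face of the right jaw (same pad). Midway between the two jaw points is where the roll should be
- tongs: left arm and pivot of stainless spring tongs (in all 231 mm long, 130 g), lying level on the rest; origin and axes as tongs_grip. Jaw ends 124 mm ahead of it, jaws 104 mm wide outside. Each arm needs about 5 N at the finger grips to begin closing, 9 N when closed on the roll. Squeezed to 54 mm there they can be carried, jaws still about 77 mm apart; they spring open when the fingers open
- tong_arm: right arm of the tongs; origin at the pivot, x along the tongs to the jaws when open. It turns about z towards the left arm: 0 rad open (jaws 86 mm apart inside), about 0.2 rad closed on the roll (then about 38 mm over the arms at the finger grips, each arm having turned 0.1 rad), 0.40 rad fully shut. Sprung open
- roll_center (a point): centre (half-way up) of the small round bread roll, golden brown, rigid, 47 mm in diameter, 40 mm high, about 35 g, standing loose on the footed plate, its centre 72 mm above the table at the start
- roll: the bread roll; origin at the centre of its underside
- plate: white footed plate, loose, 0.4 kg: flat round top of 110 mm diameter without rim, top face 52 mm above the table, on a stem 40 mm and foot 84 mm in diameter; origin at the centre of its underside
- tong_rest: fixed pale wooden tongs rest: bars across y under the tongs 68 to 88 mm behind (50 mm wide) and 48 to 68 mm ahead (110 mm wide) of the origin, tops at 40 mm; between them only a base 36 mm wide, 8 mm high. Origin on the table below the tongs_grip start (within 4 mm), axes as the tongs
- brush: wooden basting brush, 180 mm long, lying across beyond the tongs; leave alone. Origin on its underside
- spice_jar: amber glass spice jar with clasp lid, 68 mm wide, 87 mm high, at the back; leave alone. Origin centre of underside
- mug: blue mug, 80 mm wide, 90 mm high, at the back; leave alone. Origin centre of underside
- ramekin: white ramekin, 72 mm wide, 38 mm high, near the robot on its left; leave alone. Origin centre of underside
- tin: low steel tin, 68 mm wide, 36 mm high, near the robot on its right; leave alone. Origin centre of underside
There are look-alikes about, which are no part of the job. What is shaped like the roll but blue is not meant. Leave any pink look-alike of the plate alone.

How it is judged:
On the way, in this order (a step that is already met when the one before it is completed fails the run):
1. the timer knob is back at its zero stop (within 0.08 rad) while the tongs still lie on their rest (value of joint timer_knob below 0.08 rad), for 0.3 s.
2. the tongs are lifted off their rest by the fingers (20 mm up) (height (world z) of tongs_grip above 0.069 m and contact force between the fingers and tongs above 0.5 N), for 0.2 s.
3. the tongs' jaws are closed on the roll (contact force between tong_arm and roll above 0.5 N and distance between each of jaw_left, jaw_right and roll_center below 0.04 m), for 0.2 s.
At the end, for the whole second after the job is handed in: Knob within 0.08 rad of zero; fingers grip the tongs; roll pinched (0.5 N) between both jaws, its centre within 40 mm of each jaw face's middle, at least 132 mm above the table (60 mm lifted), under 0.05 m/s, not touching plate, fingers or arm; plate upright (all of step 3 and value of joint timer_knob below 0.08 rad and height (world z) of roll_center above 0.132 m and linear speed of roll below 0.05 m/s and contact force between the fingers and tongs above 1 N and contact force between roll and plate below 0.05 N and contact force between the arm and roll below 0.05 N and angle between plate's own z axis and vertical below 0.1 rad); the arm keeps its last pose, push and grip.
It fails at once if the fingers or arm touch the roll (over 0.5 N) (contact force between any of the fingers, the arm and roll above 0.5 N).
It fails at once if the roll falls off the plate or out of the tongs (its centre below 50 mm) (height (world z) of roll_center below 0.05 m).
It fails at once if the plate is pushed more than 40 mm or tipped over 0.3 rad (distance of plate from where it was at the start of the episode above 0.04 m or angle between plate's own z axis and vertical above 0.3 rad).
It fails at once if a bystander (brush, jar, mug, ramekin, tin) is moved more than 30 mm (distance of any of brush, spice_jar, mug, ramekin, tin from where it was at the start of the episode above 0.03 m).
It also fails if it takes over 58 s, if anything falls off the work surface, if the arm or the gripper's body presses on something with over 40 N, if the wrist force passes 120 N, or if a joint passes its speed limit or range.

## Working session

There is one attempt and no reset: what is moved stays moved. The work goes in short steps, Python scripts to look and compute and a tool call to move; the robot and the scene stay as the last step left them, time stands still between calls to the robot, and variables do not carry over. Pictures are saved under pics/ and viewed, at most 10 in all, crops included, and the job is handed in when it is done.

Besides the shell and the picture viewer there is one more tool, called after "Call:" as name(argument=value, ...) on one line, values as JSON. arm_command: Moves the arm, as the interface text tells. Its arguments: {"type":"object","properties":{"commands":{"type":"array","items":{"type":"number"}},"force":{"type":"number"}},"required":["commands"]}

```bash
mkdir -p pics; cat > h.py <<'E'
import numpy as np, cv2
from station import get_obs, read_camera, hand_in
def cam(n,save=None):
    c=read_camera(n)
    if save: cv2.imwrite('pics/'+save,c['img'][:,:,::-1])
    return c
def ray(c,uv,z):
    K,T=np.array(c['camera_matrix']),np.array(c['pose'])
    d=T[:3,:3]@np.linalg.inv(K)@np.array([uv[0],uv[1],1.]);o=T[:3,3]
    return o+d*(z-o[2])/d[2]
def proj(c,p):
    K,T=np.array(c['camera_matrix']),np.array(c['pose'])
    q=K@(T[:3,:3].T@(np.array(p)-T[:3,3]));return q[:2]/q[2]
E
python3 - <<'E'
from h import *
for n in ('scene','side','wrist'):
    c=cam(n,n+'0.png');print(n,np.round(c['pose'],3).tolist(),np.round(c['camera_matrix'],1).tolist())
o=get_obs();print(o['t'],o['eef_pos'],o['tool_rot'],o['gripper_width'])
E
```

```text
scene [[0.784, 0.381, -0.491, 0.972], [0.621, -0.475, 0.623, -0.487], [0.005, -0.793, -0.609, 0.568], [0.0, 0.0, 0.0, 1.0]] [[398.9, 0.0, 322.1], [0.0, 398.9, 199.6], [0.0, 0.0, 1.0]]
side [[-0.817, -0.382, 0.432, 0.073], [-0.577, 0.532, -0.62, 0.73], [0.007, -0.756, -0.655, 0.821], [0.0, 0.0, 0.0, 1.0]] [[498.5, 0.0, 322.6], [0.0, 498.5, 204.9], [0.0, 0.0, 1.0]]
wrist [[1.0, 0.001, -0.003, 0.675], [0.0, -0.956, -0.294, 0.075], [-0.003, 0.294, -0.956, 0.374], [0.0, 0.0, 0.0, 1.0]] [[285.2, 0.0, 320.2], [0.0, 285.2, 200.2], [0.0, 0.0, 1.0]]
0.15 [ 6.74558913e-01 -1.58632938e-05  2.30535111e-01] [-4.55205965e-04  7.07103562e-01  7.07109644e-01 -5.45087583e-04] 0.9998996746624017
```

View pics/scene0.png

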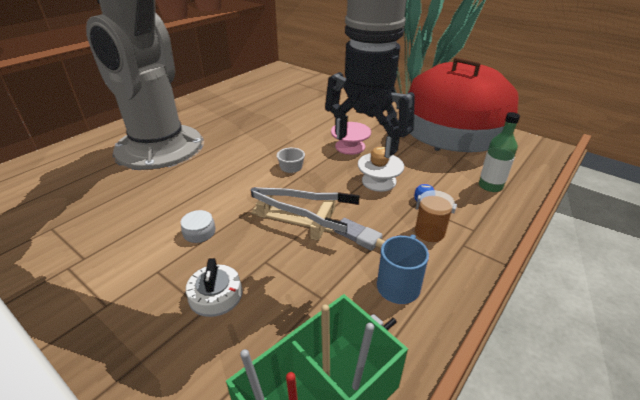

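View pics/side0.png

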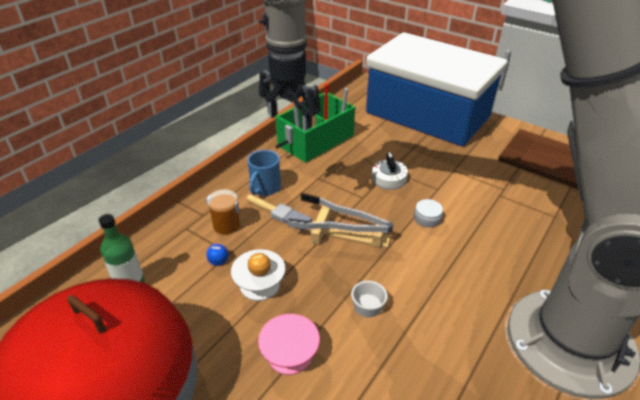

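View pics/wrist0.png

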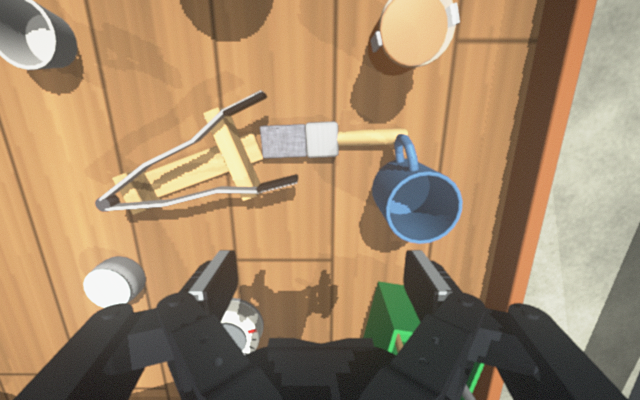

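The scene shows the timer at (213,288), tongs around (300,205) and the roll at (380,157) on the white plate. In the side view these are at (390,172), (340,218) and (259,264). In the wrist view the tongs' pivot is at (103,204) and the black jaws are at (243,104) and (278,184).

```bash
python3 - <<'E'
from h import *
P={}
for n in ('scene','side','wrist'):
    P[n]=c=cam(n); 
def tri(a,ua,b,ub):
    A=[];B=[]
    for c,u in((a,ua),(b,ub)):
        o=np.array(c['pose'])[:3,3];d=ray(c,u,0)-o;d/=np.linalg.norm(d);M=np.eye(3)-np.outer(d,d);A.append(M);B.append(M@o)
    return np.linalg.lstsq(np.vstack(A),np.hstack(B),rcond=None)[0]
def cc(m,box):
    x0,y0,x1,y1=box;k=np.zeros_like(m);k[y0:y1,x0:x1]=m[y0:y1,x0:x1]
    N,l,s,ce=cv2.connectedComponentsWithStats(k);i=1+np.argmax(s[1:,4]);return l==i,s[i],ce[i]
boxes={'scene':(360,140,400,172),'side':(240,245,280,285)}
rc={}
for n,b in boxes.items():
    h=cv2.cvtColor(P[n]['img'],cv2.COLOR_RGB2HSV)
    m=cv2.inRange(h,(5,120,90),(25,255,255));_,s,ce=cc(m,b);print('roll',n,s,ce);rc[n]=(s[0]+s[2]/2-.5,s[1]+s[3]/2-.5)
print('roll tri',tri(P['scene'],rc['scene'],P['side'],rc['side']), [ray(P[n],rc[n],.072) for n in rc])
# plate white
for n,b in {'scene':(350,150,412,195),'side':(225,245,292,302)}.items():
    h=cv2.cvtColor(P[n]['img'],cv2.COLOR_RGB2HSV)
    m=cv2.inRange(h,(0,0,120),(180,60,255));k,s,ce=cc(m,b);print('plate',n,s)
    y,x=np.nonzero(k);l,r=np.argmin(x),np.argmax(x)
    print(ray(P[n],(x[l],y[x==x[l]].mean()),.05),ray(P[n],(x[r],y[x==x[r]].mean()),.05))
# timer white
for n,b in {'scene':(180,255,250,316),'side':(365,150,415,192)}.items():
    h=cv2.cvtColor(P[n]['img'],cv2.COLOR_RGB2HSV)
    m=cv2.inRange(h,(0,0,110),(180,60,255));k,s,ce=cc(m,b);print('timer',n,s)
    L=(s[0],0);y,x=np.nonzero(k)
    print(ray(P[n],(s[0],y[x==s[0]].mean()),.03),ray(P[n],(s[0]+s[2]-1,y[x==s[0]+s[2]-1].mean()),.03))
w=P['wrist']
for u in((103,204),(243,104),(278,184),(265,95),(297,180)):print('w',u,ray(w,u,.049))
a=cv2.resize(P['scene']['img'][255:320,175:255],None,fx=5,fy=5,interpolation=cv2.INTER_CUBIC)
b=cv2.resize(P['side']['img'][145:195,360:420],None,fx=6,fy=6,interpolation=cv2.INTER_CUBIC)
o=np.zeros((330,780,3),np.uint8);o[:325,:400]=a;o[:300,410:770]=b
cv2.imwrite('pics/timer.png',o[:,:,::-1])
E
```

```text
roll scene [371 147  17  19 202] [378.03960396 157.05940594]
roll side [248 253  22  23 380] [258.69736842 263.93684211]
roll tri [0.56957627 0.24325805 0.06970273] [array([0.57161026, 0.24010714, 0.072     ]), array([0.56781327, 0.24462575, 0.072     ])]
plate scene [ 358  153   47   38 1059]
[0.53277142 0.21071715 0.05      ] [0.62295035 0.27468687 0.05      ]
plate side [ 231  249   55   52 1655]
[0.61539249 0.27772118 0.05      ] [0.53074297 0.20702861 0.05      ]
timer scene [ 185  264   56   51 1713]
[ 0.51586303 -0.28269489  0.03      ] [ 0.58311516 -0.21921837  0.03      ]
timer side [372 159  36  30 715]
[ 0.57091735 -0.21047329  0.03      ] [ 0.49268212 -0.25880073  0.03      ]
w (103, 204) [ 0.41428999 -0.03012393  0.049     ]
w (243, 104) [0.59145658 0.08372004 0.049     ]
w (278, 184) [ 0.62550884 -0.00526689  0.049     ]
w (265, 95) [0.6157914  0.09287732 0.049     ]
w (297, 180) [ 6.47923777e-01 -4.43323417e-04  4.90000000e-02]
```

View pics/timer.png

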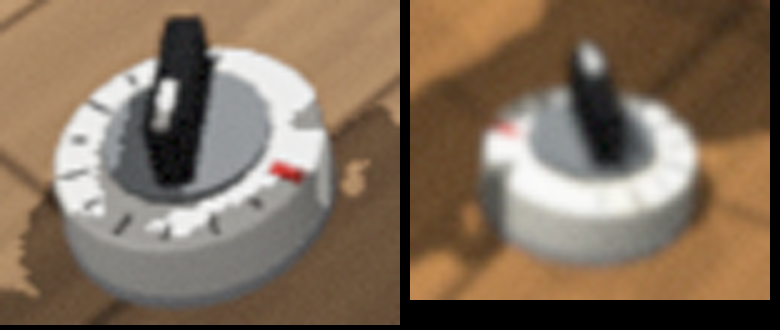

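The timer crop shows the bar with its white pointer end towards the scene camera at about (162,105), and the red mark at about (288,172). I'll go over the timer for a wrist view.

Call:
arm_command(commands=[-0.2,-0.135,0,0,0,0,1,-0.2,-0.135,0,0,0,0,1,-0.2,-0.135,0,0,0,0,1,-0.2,-0.135,0,0,0,0,1,-0.2,-0.135,0,0,0,0,1,-0.2,-0.135,0,0,0,0,1,-0.2,-0.135,0,0,0,0,1], force=30)

```text
t: 1.0
eef_pos: [0.5395, -0.201, 0.2316]
tool_rot: [0.0, 0.708, 0.706, 0.0]
contact_force: [-0.1, 0.5, 0.3]
gripper_width: 1.001
grasp_force: 0.0
```

```bash
python3 - <<'E'
from h import *
c=cam('wrist','wrist1.png');o=get_obs();print(o['t'],o['eef_pos'],o['tool_rot'])
i=c['img'];h=cv2.cvtColor(i,cv2.COLOR_RGB2HSV)
m=cv2.inRange(h,(0,130,90),(6,255,255))|cv2.inRange(h,(172,130,90),(180,255,255))
N,l,s,ce=cv2.connectedComponentsWithStats(m);print(s[1:],ce[1:])
m=cv2.inRange(h,(0,0,110),(180,60,255))
N,l,s,ce=cv2.connectedComponentsWithStats(m)
for k in range(1,N):
    if s[k,4]>200:print(s[k],ce[k],ray(c,ce[k],.03))
cv2.imwrite('pics/w1c.png',cv2.resize(i[100:350,200:500],None,fx=2.4,fy=2.4,interpolation=cv2.INTER_CUBIC)[:,:,::-1])
E
```

```text
1.05 [ 0.54039763 -0.19942814  0.23145783] [4.86746070e-05 7.07050063e-01 7.07163369e-01 4.17864562e-04]
[[344 197   9   4  24]
 [512 261 100  84 964]] [[347.875      198.41666667]
 [565.91182573 306.86721992]]
[187   0 108  15 686] [231.11953353   6.61078717] [ 0.44712168 -0.01974438  0.03      ]
[ 158  110   64   58 2890] [189.0283737  138.01176471] [ 0.38445909 -0.15460481  0.03      ]
[594 153  23  12 215] [605.06511628 158.4744186 ] [ 0.88499685 -0.18004187  0.03      ]
[ 283  167   72   74 3529] [318.46103712 202.63757438] [ 0.53776024 -0.23538344  0.03      ]
[189 251  40  50 577] [206.94280763 275.45407279] [ 0.38365175 -0.34029529  0.03      ]
[413 250  40  50 552] [433.17753623 274.58514493] [ 0.69515232 -0.33952994  0.03      ]
[611 258  29  83 523] [627.68068834 298.66347992] [ 0.97465879 -0.37880085  0.03      ]
```

View pics/w1c.png

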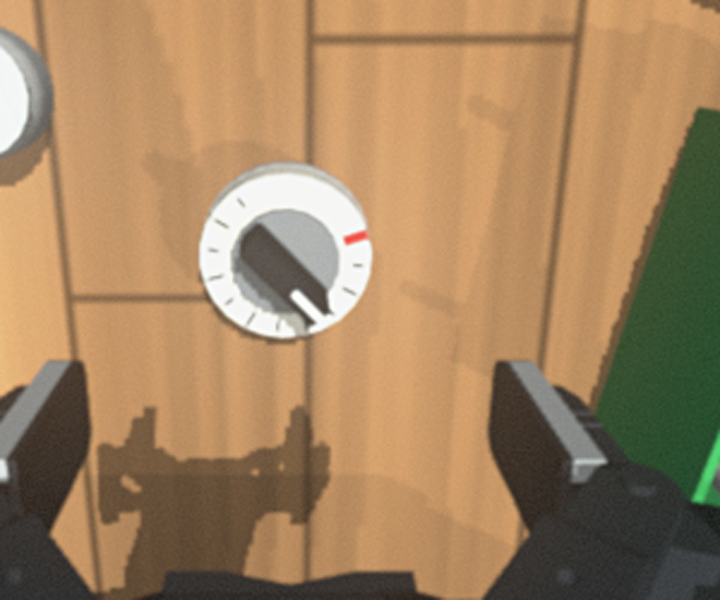

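The wrist crop shows the dial centre at about (286,256). The pointer end is at (322,317), pointing about −50°, and the red mark is at (356,238), about +14°. The knob therefore needs about 64° anticlockwise.

```bash
python3 - <<'E'
from h import *
c=cam('wrist');f=lambda u,v:(200+u/2.4,100+v/2.4)
i=c['img'];h=cv2.cvtColor(i,cv2.COLOR_RGB2HSV)
# dark bar mask
m=cv2.inRange(h,(0,0,0),(180,255,75));k=np.zeros_like(m);k[180:245,290:350]=m[180:245,290:350]
N,l,s,ce=cv2.connectedComponentsWithStats(k);j=1+np.argmax(s[1:,4]);print(s[j],ce[j])
print(cv2.minAreaRect(np.argwhere(l==j)[:,::-1].astype(np.float32)))
A=ray(c,f(250,232),.067);B=ray(c,f(322,317),.067);print('bar',A,B,(A+B)/2,np.linalg.norm(B-A),np.degrees(np.arctan2(*(B-A)[1::-1])))
w=cv2.inRange(h,(0,0,150),(180,50,255));k[:]=0;k[160:245,275:360]=w[160:245,275:360]
pts=cv2.convexHull(np.argwhere(k>0)[:,::-1].astype(np.float32))[:,0]
W=np.array([ray(c,p,.03)[:2] for p in pts]).astype(np.float32);print('circle',cv2.minEnclosingCircle(W))
C=np.array(cv2.minEnclosingCircle(W)[0]);R=ray(c,(347.9,198.4),.03)[:2];print(np.degrees(np.arctan2(*(R-C)[::-1])))
o=get_obs();print(o['q'],o['eef_pos'])
E
```

```text
[334 230   1   1   1] [334. 230.]
((334.0, 230.0), (0.0, 0.0), 0.0)
bar [ 0.52291321 -0.21497911  0.067     ] [ 0.55731914 -0.25813109  0.067     ] [ 0.54011618 -0.2365551   0.067     ] 0.05518932376504052 -51.43393928077971
circle ((0.5376510620117188, -0.23922497034072876), 0.04928036034107208)
16.249475929705163
[ 0.18109967  0.31411182  0.07855794  1.80227086 -0.02929456  1.02596092
  0.27274293] [ 0.54079619 -0.19864504  0.23134735]
```

Call:
arm_command(commands=[-0.038,-0.001,0.08,0,0,-38.5,1,-0.038,-0.001,0.08,0,0,-38.5,1,-0.038,-0.001,0.08,0,0,-38.5,1,-0.038,-0.001,0.12,0,0,-38.5,1,-0.038,-0.001,0.15,0,0,-38.5,0.7,-0.038,-0.001,0.17,0,0,-38.5,0.5,-0.038,-0.001,0.185,0,0,-38.5,0.45,-0.038,-0.001,0.185,0,0,-38.5,0.45])

```text
t: 1.9
eef_pos: [0.5385, -0.2363, 0.0442]
tool_rot: [-0.002, 0.434, 0.901, 0.0]
contact_force: [0.4, 0.2, -0.2]
gripper_width: 0.448
grasp_force: 0.0
```

```bash
python3 - <<'E'
from h import *
c=cam('wrist','wrist2.png');o=get_obs();print(o['t'],o['eef_pos'],o['tool_rot'],o['gripper_width'],o['contact_force'])
E
```

```text
1.95 [ 0.5392741  -0.23689558  0.04567911] [-7.03649169e-04  4.33845114e-01  9.00987184e-01  1.26299828e-04] 0.4512423897098566 [ 0.48930013 -0.6578926   0.31964455]
```

View pics/wrist2.png

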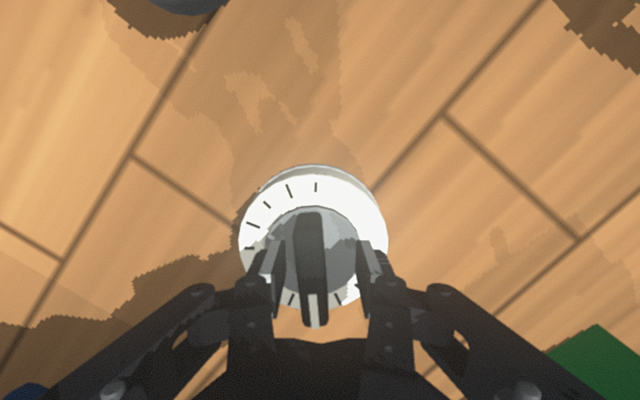

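The bar stands upright between the fingers, spanning (312,215) to (313,325) and well aligned. I'll close, then turn.

Call:
arm_command(commands=[0,0,0,0,0,0,0,0,0,0,0,0,0,0,0,0,0,0,0,0,0,0,0,0,0,0,0,0,0,0,0,0,0,0,0,0,0,0,0,0,0,0], force=30)

```text
t: 2.55
eef_pos: [0.5364, -0.2404, 0.0476]
tool_rot: [-0.001, 0.436, 0.9, -0.002]
contact_force: [-9.6, -4.0, 6.5]
gripper_width: 0.16
grasp_force: 32.6
```

Call:
arm_command(commands=[0,0,0,0,0,-8,0,0,0,0,0,0,-16,0,0,0,0,0,0,-24,0,0,0,0,0,0,-32,0,0,0,0,0,0,-40,0,0,0,0,0,0,-48,0,0,0,0,0,0,-55,0,0,0,0,0,0,-60,0])

```text
t: 3.35
eef_pos: [0.5358, -0.242, 0.0476]
tool_rot: [-0.003, -0.074, 0.997, -0.002]
contact_force: [-10.1, -5.7, 7.2]
gripper_width: 0.153
grasp_force: 32.7
```

```bash
python3 - <<'E'
from h import *
o=get_obs();print(o['t'],o['eef_pos'],o['tool_rot'],o['gripper_width'],o['contact_force'],o['torque'],o['grasp_force'])
E
```

```text
3.35 [ 0.53575704 -0.24196562  0.04760991] [-0.00256276 -0.07441989  0.9972217  -0.00199778] 0.1531344594380778 [-10.08583683  -5.65760837   7.24806297] [-1.23685119  2.07584513 -0.04439671] 32.71753013134003
```

Call:
arm_command(commands=[-0.002,0.001,-0.003,0,0,-4,0,-0.002,0.001,-0.003,0,0,-7,0,-0.002,0.001,-0.003,0,0,-9,0,-0.002,0.001,-0.003,0,0,-9,0])

```text
t: 3.75
eef_pos: [0.5358, -0.2421, 0.0478]
tool_rot: [-0.004, -0.15, 0.989, -0.002]
contact_force: [-6.1, -10.9, -13.6]
gripper_width: 0.16
grasp_force: 32.3
```

```bash
python3 - <<'E'
from h import *
from scipy.spatial.transform import Rotation as R
o=get_obs();q=o['tool_rot'];print(o['t'],o['eef_pos'],R.from_quat([q[1],q[2],q[3],q[0]]).as_matrix()[:2,1],o['gripper_width'],o['contact_force'],o['torque'],o['grasp_force'])
E
```

```text
3.75 [ 0.5357628  -0.24208012  0.04781983] [-0.29686657  0.95491673] 0.15978750321355933 [ -6.13855086 -10.89448716 -13.5777795 ] [-2.287701    1.070482    0.06212027] 32.30585128068924
```

Call:
arm_command(commands=[0,0.001,0.001,0,0,-2.5,0,0,0.001,0.001,0,0,-5,0,0,0.001,0.001,0,0,-5,0])

```text
t: 4.05
eef_pos: [0.5363, -0.242, 0.0479]
tool_rot: [-0.003, -0.192, 0.981, -0.002]
contact_force: [-7.1, -12.0, -7.5]
gripper_width: 0.154
grasp_force: 53.8
```

```bash
python3 - <<'E'
from h import *
from scipy.spatial.transform import Rotation as R
o=get_obs();q=o['tool_rot'];v=R.from_quat([q[1],q[2],q[3],q[0]]).as_matrix()[:2,1];print(o['t'],o['eef_pos'],np.degrees(np.arctan2(v[1],v[0])),o['gripper_width'],o['contact_force'],o['torque'],o['grasp_force'])
E
```

```text
4.05 [ 0.53631998 -0.24196332  0.04793085] 112.10286802651966 0.15416176577341564 [ -7.07604958 -12.02580395  -7.4650358 ] [-2.42677493  1.16798746 -0.79244999] 53.772634444758296
```

Stop torque reached (−0.79 N m). I'll release, rise and check.

Call:
arm_command(commands=[0,0,0,0,0,0,0.6,0,0,0,0,0,0,0.6,0,0,0,0,0,0,0.6,0,0,-0.04,0,0,0,0.8,0,0,-0.09,0,0,0,1,0,0,-0.14,0,0,0,1,0,0,-0.18,0,0,0,1,0,0,-0.18,0,0,0,1])

```text
t: 4.85
eef_pos: [0.5447, -0.2358, 0.2356]
tool_rot: [0.005, -0.196, 0.981, -0.003]
contact_force: [0.3, -0.2, -0.1]
gripper_width: 1.001
grasp_force: 0.0
```

```bash
python3 - <<'E'
from h import *
o=get_obs();print(o['t'],o['eef_pos'],o['tool_rot'],o['q'],o['contact_force'])
c=cam('wrist');s=cam('side');sc=cam('scene')
a=cv2.resize(c['img'][100:400,120:520],None,fx=1,fy=1)
b=cv2.resize(sc['img'][250:320,170:260],None,fx=4.2,fy=4.2,interpolation=cv2.INTER_CUBIC)
o=np.zeros((300,790,3),np.uint8);o[:300,:400]=a;o[:294,405:783]=b
cv2.imwrite('pics/chk.png',o[:,:,::-1])
# positions of neighbours
for n,u,z in((s,(217,254),.024),(s,(290,342),.05),(s,(369,297),.035),(s,(223,210),.08),(s,(263,170),.08),(s,(428,211),.036),(sc,(350,134),.05),(sc,(434,205),.08),(sc,(402,260),.08)):print(u,ray(n,u,z).round(3))
E
```

```text
4.85 [ 0.54473812 -0.23579605  0.23564743] [ 0.00534564 -0.19565036  0.98065358 -0.00330516] [ 0.6609062   0.37106837 -0.45778026  1.73674899  0.18616399  1.06382901
  2.10595214] [ 0.2569698  -0.20343732 -0.14039222]
(217, 254) [0.693 0.244 0.024]
(290, 342) [0.413 0.34  0.05 ]
(369, 297) [0.356 0.16  0.035]
(223, 210) [0.734 0.173 0.08 ]
(263, 170) [0.758 0.006 0.08 ]
(428, 211) [ 0.375 -0.142  0.036]
(350, 134) [0.431 0.321 0.05 ]
(434, 205) [0.762 0.138 0.08 ]
(402, 260) [ 0.787 -0.033  0.08 ]
```

View pics/chk.png

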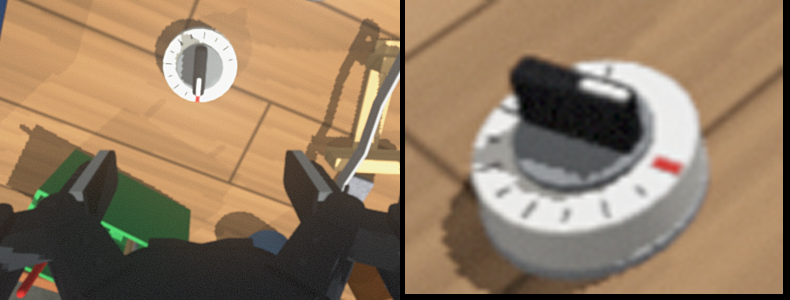

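The pointer now sits at the red mark, which is at (197,99) with the dial centre at (200,64), so the knob is home. Next I'll move over the tongs while turning the wrist back.

Call:
arm_command(commands=[-0.01,0.03,0,0,0,8,1,-0.02,0.07,0,0,0,16,1,-0.03,0.11,0,0,0,24,1,-0.04,0.15,0,0,0,32,1,-0.05,0.19,0,0,0,40,1,-0.065,0.234,0,0,0,48,1,-0.065,0.234,0,0,0,56,1,-0.065,0.234,0,0,0,64,1])

```text
t: 5.8
eef_pos: [0.5097, 0.0076, 0.2266]
tool_rot: [-0.002, 0.355, 0.935, -0.0]
contact_force: [0.4, 0.2, 1.0]
gripper_width: 1.001
grasp_force: 0.0
```

Call:
arm_command(commands=[0,0,0,0,0,8,1,0,0,0,0,0,16,1,0,0,0,0,0,24,1,0,0,0,0,0,32,1,0,0,0,0,0,40,1,0,0,0,0,0,48,1,0,0,0,0,0,56,1,0,0,0,0,0,64,1])

```text
t: 6.6
eef_pos: [0.5099, 0.0054, 0.2264]
tool_rot: [-0.001, 0.798, 0.603, -0.001]
contact_force: [-0.7, 0.5, 0.6]
gripper_width: 0.996
grasp_force: 0.0
```

Call:
arm_command(commands=[0,0,0,0,0,8,1,0,0,0,0,0,16,1,0,0,0,0,0,24,1,0,0,0,0,0,32,1,0,0,0,0,0,40,1,0,0,0,0,0,48,1,0,0,0,0,0,54.5,1,0,0,0,0,0,54.5,1])

```text
t: 7.4
eef_pos: [0.51, 0.0054, 0.2266]
tool_rot: [-0.0, 0.985, 0.173, -0.002]
contact_force: [-0.2, 0.3, -0.3]
gripper_width: 0.997
grasp_force: 0.0
```

```bash
python3 - <<'E'
from h import *
o=get_obs();print(o['t'],o['eef_pos'],o['tool_rot'],o['q'],o['contact_force'])
c=cam('wrist','w3.png');np.save('w3p.npy',c['pose'])
E
```

```text
7.4 [0.50997566 0.00543814 0.22661542] [-4.24888472e-05  9.84838511e-01  1.73465893e-01 -1.63965818e-03] [-0.03835543  0.21767778 -0.10933118  1.94157219  0.02825739  0.98706701
 -1.38288055] [-0.16993345  0.31063099 -0.33456172]
```

View pics/w3.png

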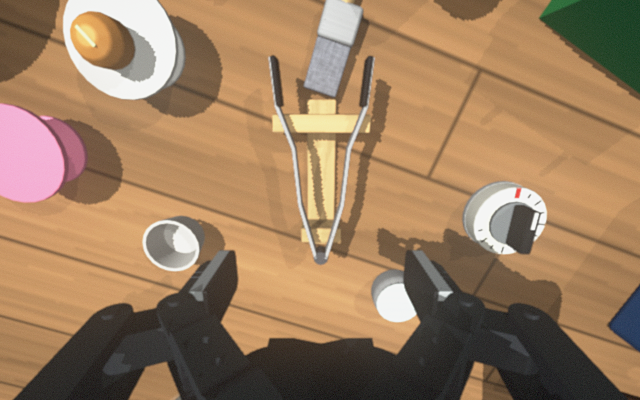

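Tongs arms at (298–345,~180), jaws at (278,80) and (367,80), pivot at (320,258). The roll is at (103,38). The timer's pointer needs a closer look.

```bash
python3 - <<'E'
from h import *
i=cv2.imread('pics/w3.png')
a=cv2.resize(i[170:265,455:560],None,fx=4,fy=4,interpolation=cv2.INTER_CUBIC)
j=cam('side')['img'][:,:,::-1]
b=cv2.resize(j[145:195,360:420],None,fx=6,fy=6,interpolation=cv2.INTER_CUBIC)
o=np.zeros((380,790,3),np.uint8);o[:380,:420]=a;o[:300,425:785]=b
cv2.imwrite('pics/chk2.png',o)
E
```

```text
(no output)
```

View pics/chk2.png

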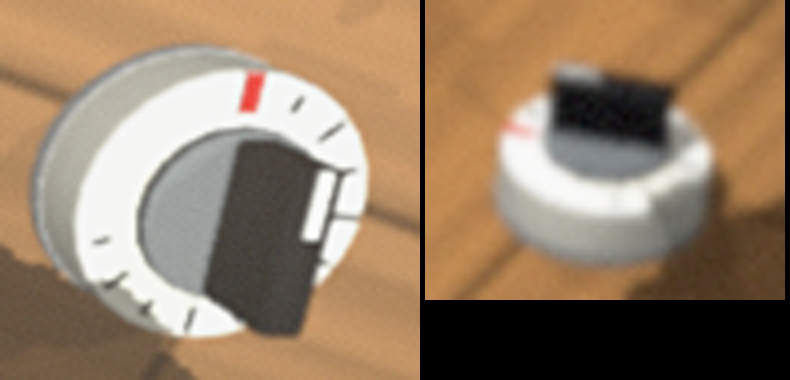

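Bar base runs (240,145)–(205,290), parallel to the line from the dial centre to the red mark, with the pointer at the red end: the knob is at zero. Now I'll measure the tongs numerically.

```bash
python3 - <<'E'
from h import *
from scipy.spatial.transform import Rotation as R
c=cam('wrist');i=c['img'];h=cv2.cvtColor(i,cv2.COLOR_RGB2HSV)
J=[]
m=cv2.inRange(h,(0,0,0),(180,255,80))
for x0,x1 in((262,292),(352,382)):
    k=np.zeros_like(m);k[45:115,x0:x1]=m[45:115,x0:x1]
    N,l,s,ce=cv2.connectedComponentsWithStats(k);j=1+np.argmax(s[1:,4]);print(s[j],ce[j]);J.append(ce[j])
    y,x=np.nonzero(l==j);print([ray(c,(x[y==t].mean(),t),.055).round(4) for t in(y.min(),y.max())])
jl,jr=[ray(c,u,.052) for u in J];mid=(jl+jr)/2
print('jaws',jl,jr,mid,np.linalg.norm(jl-jr))
# arms mid: steel mask rows, mid between left/right arms per row
g=cv2.inRange(h,(0,0,95),(180,70,255))
M=[]
for r in range(145,236,10):
    xs=np.nonzero(g[r,280:365])[0]+280
    if len(xs)<2: continue
    a,b=xs.min(),xs.max();A,B=ray(c,(a,r),.058),ray(c,(b,r),.058);M.append((A+B)[:2]/2);print(r,a,b,np.linalg.norm(A-B).round(4),M[-1].round(4))
k=np.zeros_like(g);k[236:266,308:334]=g[236:266,308:334];y,x=np.nonzero(k);print('pivot',x.min(),x.max(),y.min(),y.max());pv=ray(c,(x[y>=y.max()-6].mean(),y.max()-6),.058);print(pv)
M=np.array(M);print('yaw jaws-pivot',np.degrees(np.arctan2(*(mid-pv)[1::-1])),np.linalg.norm(mid[:2]-pv[:2]))
u=(mid-pv)[:2];u/=np.linalg.norm(u);print('grip from jaws',mid[:2]-.1*u,'from pivot',pv[:2]+.1*u)
# roll
m=cv2.inRange(h,(5,130,90),(22,255,255));k[:]=0;k[5:75,65:140]=m[5:75,65:140]
N,l,s,ce=cv2.connectedComponentsWithStats(k);j=1+np.argmax(s[1:,4]);print('roll',s[j],ce[j],ray(c,ce[j],.075))
o=get_obs();q=o['tool_rot'];v=R.from_quat([q[1],q[2],q[3],q[0]]).as_matrix();print(o['eef_pos'],np.degrees(np.arctan2(v[1,0],v[0,0])),v[:,2])
E
```

```text
[272  57  11  50 271] [277.08856089  80.80442804]
[array([0.6143, 0.094 , 0.055 ]), array([0.5723, 0.0731, 0.055 ])]
[360  58  12  49 231] [365.77489177  80.69264069]
[array([0.6471, 0.0024, 0.055 ]), array([ 0.6021, -0.0077,  0.055 ])]
jaws [0.59478267 0.08393696 0.052     ] [ 0.62660901 -0.00216689  0.052     ] [0.61069584 0.04088503 0.052     ] 0.09179754305049266
145 290 352 0.0671 [0.5495 0.0188]
155 292 349 0.0623 [0.5392 0.0156]
165 293 348 0.0608 [0.5289 0.0117]
175 294 347 0.0592 [0.5183 0.0078]
185 295 346 0.0576 [0.5075 0.0039]
195 296 344 0.0548 [4.963e-01 3.000e-04]
205 298 343 0.0519 [ 0.4852 -0.0044]
215 300 340 0.0467 [ 0.4735 -0.0081]
225 303 337 0.0401 [ 0.4617 -0.0124]
235 306 334 0.0334 [ 0.4497 -0.0168]
pivot 308 333 236 264
[ 0.42078195 -0.02706679  0.058     ]
yaw jaws-pivot 19.687379801127694 0.20170456830391306
grip from jaws [0.51654136 0.00719625] from pivot [0.51493643 0.006622  ]
roll [  72   12   53   55 1812] [99.84547461 38.25662252] [0.57199918 0.24469347 0.075     ]
[0.51050726 0.0054164  0.22741099] 20.179293437909237 [-1.73807101e-03 -1.82890536e-04 -9.99998473e-01]
```

Call:
arm_command(commands=[0.005,0.0005,0.04,0,0,0.5,1,0.005,0.0005,0.09,0,0,0.5,1,0.005,0.0005,0.13,0,0,0.5,1,0.005,0.0005,0.16,0,0,0.5,1,0.005,0.0005,0.18,0,0,0.5,1,0.005,0.0005,0.195,0,0,0.5,1,0.005,0.0005,0.201,0,0,0.5,1,0.005,0.0005,0.201,0,0,0.5,1])

```text
t: 8.35
eef_pos: [0.5153, 0.0065, 0.0266]
tool_rot: [-0.0, 0.985, 0.17, -0.001]
contact_force: [0.4, -0.2, 0.1]
gripper_width: 0.996
grasp_force: 0.0
```

Call:
arm_command(commands=[0,0,0,0,0,0,0.7,0,0,0,0,0,0,0.66,0,0,0,0,0,0,0.63,0,0,0,0,0,0,0.61,0,0,0,0,0,0,0.61,0,0,0,0,0,0,0.61], force=40)

```text
t: 8.95
eef_pos: [0.5175, 0.0067, 0.0291]
tool_rot: [0.0, 0.986, 0.169, 0.002]
contact_force: [-1.2, -0.3, 8.7]
gripper_width: 0.61
grasp_force: 8.4
```

```bash
python3 - <<'E'
from h import *
o=get_obs();print(o['t'],o['eef_pos'],o['gripper_width'],o['contact_force'],o['torque'],o['grasp_force'])
c=cam('wrist','w4.png')
E
```

```text
8.95 [0.51747847 0.00669848 0.02912249] 0.6100535167140667 [-1.18386075 -0.29475147  8.69351295] [-0.01239201  0.17795184 -0.03749034] 8.355555481393822
```

Call:
arm_command(commands=[0,0,-0.005,0,0,0,0.61,0,0,-0.015,0,0,0,0.61,0,0,-0.03,0,0,0,0.61,0,0,-0.05,0,0,0,0.61,0,0,-0.07,0,0,0,0.61,0,0,-0.09,0,0,0,0.61,0,0,-0.1,0,0,0,0.61,0,0,-0.1,0,0,0,0.61])

```text
t: 9.8
eef_pos: [0.5169, 0.0066, 0.129]
tool_rot: [0.0, 0.986, 0.169, 0.002]
contact_force: [0.4, 0.3, -1.9]
gripper_width: 0.609
grasp_force: 5.6
```

```bash
python3 - <<'E'
from h import *
o=get_obs();print(o['t'],o['eef_pos'],o['tool_rot'],o['gripper_width'],o['contact_force'],o['torque'],o['grasp_force'])
c=cam('wrist');i=cv2.imread('pics/w4.png');s=cam('scene')
a=np.zeros((600,640,3),np.uint8);a[:300,:320]=i[0:300,160:480];a[:300,320:]=c['img'][0:300,160:480,::-1]
b=cv2.resize(s['img'][130:280,230:550,::-1],None,fx=2,fy=2);a[300:600]=b
cv2.imwrite('pics/lift.png',a)
E
```

```text
9.8 [0.51689181 0.00663643 0.12898991] [1.14537366e-04 9.85563563e-01 1.69298085e-01 1.61482600e-03] 0.6085059625773406 [ 0.37267975  0.30994517 -1.89674776] [ 0.01057604 -0.00886855 -0.01405892] 5.599397102196235
```

View pics/lift.png

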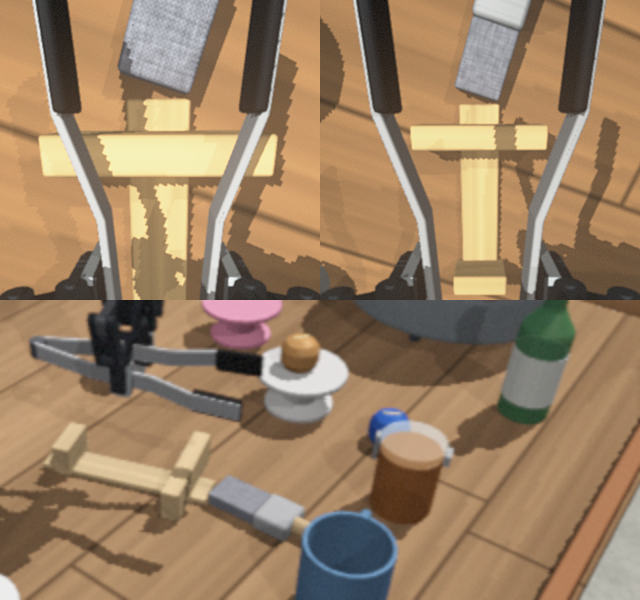

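The lift view shows the tongs level in the fingers, jaws symmetric about column 320, with the roll untouched on the plate at (300,352). I'll carry them over the roll, heading about 40°.

Call:
arm_command(commands=[0.003,-0.014,0,0,0,-2,0.61,0.008,-0.036,0,0,0,-5,0.61,0.013,-0.06,0,0,0,-8,0.61,0.019,-0.086,0,0,0,-11,0.61,0.024,-0.112,0,0,0,-14,0.61,0.03,-0.138,0,0,0,-17,0.61,0.034,-0.158,0,0,0,-19,0.61,0.037,-0.17,0,0,0,-20,0.61])

```text
t: 10.7
eef_pos: [0.4928, 0.1825, 0.1269]
tool_rot: [-0.001, 0.94, 0.341, -0.0]
contact_force: [0.4, 0.1, -1.9]
gripper_width: 0.609
grasp_force: 5.6
```

Call:
arm_command(commands=[0,0,0,0,0,0,0.61,0,0,0,0,0,0,0.61,0,0,0,0,0,0,0.61])

```text
t: 11.0
eef_pos: [0.4943, 0.1776, 0.1271]
tool_rot: [0.0, 0.942, 0.337, -0.0]
contact_force: [-0.1, 0.4, -0.6]
gripper_width: 0.61
grasp_force: 5.6
```

```bash
cat > m.py <<'E'
from h import *
from scipy.spatial.transform import Rotation as R
o=get_obs();p=o['eef_pos'];q=o['tool_rot'];v=R.from_quat([q[1],q[2],q[3],q[0]]).as_matrix();u=v[:2,0]
print(o['t'],p,'yaw',np.degrees(np.arctan2(u[1],u[0])),o['gripper_width'],o['contact_force'],o['grasp_force'])
c=cam('wrist','m%.0f.png'%(o['t']*100));i=c['img'];h=cv2.cvtColor(i,cv2.COLOR_RGB2HSV)
m=cv2.inRange(h,(5,130,80),(22,255,255));m[:, :215]=0;m[:,425:]=0;m[200:]=0
m=cv2.morphologyEx(m,cv2.MORPH_OPEN,np.ones((3,3)))
N,l,s,ce=cv2.connectedComponentsWithStats(m)
for j in 1+np.argsort(-s[1:,4])[:3]:
    b=(s[j,0]+s[j,2]/2-.5,s[j,1]+s[j,3]/2-.5)
    r=ray(c,b,.075);d=r[:2]-p[:2];print(s[j],r.round(4),'rel tool x,y',(v[:2,:2].T@d).round(4))
k=cv2.inRange(h,(0,0,0),(180,255,85))
zt=p[2]+.02+.012
for x0,x1 in((180,290),(350,460)):
    kk=np.zeros_like(k);kk[0:130,x0:x1]=k[0:130,x0:x1]
    N,l,s,ce=cv2.connectedComponentsWithStats(kk);j=1+np.argmax(s[1:,4])
    y,x=np.nonzero(l==j);r0,r1=y.max()-25,y.max()-12
    for r in(r0,r1):
        xs=x[y==r];e=xs.max() if x0<300 else xs.min();w=ray(c,(e,r),zt);print(s[j],r,e,'pad inner rel',(v[:2,:2].T@(w[:2]-p[:2])).round(4))
    w=ray(c,(x[y==y.max()].mean(),y.max()),zt);print('pad rear rel',(v[:2,:2].T@(w[:2]-p[:2])).round(4))
E
python3 - <<'E'
import m
from h import *
for n,b in {'scene':(360,140,400,172),'side':(240,245,280,285)}.items():
    c=cam(n);x0,y0,x1,y1=b;h=cv2.cvtColor(c['img'],cv2.COLOR_RGB2HSV)[y0:y1,x0:x1];k=cv2.inRange(h,(5,120,90),(25,255,255));print(n,cv2.boundingRect(k))
E
```

```text
11.0 [0.49428871 0.17756685 0.12712628] yaw 39.36261940471835 0.6102509970084229 [-0.06774438  0.37929753 -0.61831907] 5.600019599951338
[ 281   28   67   71 3291] [0.5732 0.2468 0.075 ] rel tool x,y [ 0.1049 -0.0035]
[ 196    0   46  130 3535] 104 240 pad inner rel [ 0.0784 -0.0294]
[ 196    0   46  130 3535] 117 233 pad inner rel [ 0.0737 -0.0324]
pad rear rel [ 0.0694 -0.0326]
[ 398    0   45  120 3402] 94 400 pad inner rel [0.0819 0.0297]
[ 398    0   45  120 3402] 107 398 pad inner rel [0.0773 0.0293]
pad rear rel [0.073  0.0334]
scene (11, 0, 28, 25)
side (0, 0, 40, 30)
```

Call:
arm_command(commands=[0.003,-0.002,0.004,0,0,0,0.61,0.006,-0.0035,0.01,0,0,0,0.61,0.006,-0.0035,0.015,0,0,0,0.61,0.006,-0.0035,0.015,0,0,0,0.61,0.006,-0.0035,0.015,0,0,0,0.61])

```text
t: 11.65
eef_pos: [0.4962, 0.1856, 0.112]
tool_rot: [0.0, 0.941, 0.338, -0.0]
contact_force: [0.4, -0.0, -0.7]
gripper_width: 0.609
grasp_force: 5.6
```

```bash
python3 m.py
```

```text
11.65 [0.49619939 0.18558454 0.11195159] yaw 39.50746842978537 0.6094837196413734 [ 0.37391968 -0.01758563 -0.72016134] 5.599512956687249
[ 287   34   72   77 3948] [0.5728 0.2465 0.075 ] rel tool x,y [0.0978 0.0017]
[ 196    0   46  130 3536] 104 240 pad inner rel [ 0.0784 -0.0293]
[ 196    0   46  130 3536] 117 233 pad inner rel [ 0.0738 -0.0323]
pad rear rel [ 0.0694 -0.0327]
[ 399    0   45  118 3333] 92 401 pad inner rel [0.0826 0.03  ]
[ 399    0   45  118 3333] 105 400 pad inner rel [0.0781 0.03  ]
pad rear rel [0.0738 0.0326]
```

Call:
arm_command(commands=[0,0.0015,0.008,0,0,0,0.61,0,0.0015,0.018,0,0,0,0.61,0,0.0015,0.028,0,0,0,0.61,0,0.0015,0.038,0,0,0,0.61,0,0.0015,0.048,0,0,0,0.61,0,0.0015,0.055,0,0,0,0.61,0,0.0015,0.059,0,0,0,0.61,0,0.0015,0.059,0,0,0,0.61])

```text
t: 12.5
eef_pos: [0.4971, 0.1844, 0.0527]
tool_rot: [0.0, 0.941, 0.338, -0.001]
contact_force: [-0.1, -0.5, -1.3]
gripper_width: 0.612
grasp_force: 5.6
```

```bash
python3 m.py
```

```text
12.5 [0.49706956 0.18440886 0.05268726] yaw 39.503617043925736 0.6120150107136918 [-0.12918241 -0.54025253 -1.25007239] 5.599722133192699
[ 263    0  121  111 9882] [0.5725 0.2447 0.075 ] rel tool x,y [0.0965 0.0015]
[ 196    0   46  125 3398] 99 240 pad inner rel [ 0.0801 -0.0292]
[ 196    0   46  125 3398] 112 234 pad inner rel [ 0.0756 -0.0318]
pad rear rel [ 0.0712 -0.0322]
[ 399    0   44  118 3255] 92 401 pad inner rel [0.0826 0.03  ]
[ 399    0   44  118 3255] 105 400 pad inner rel [0.0781 0.03  ]
pad rear rel [0.0738 0.0326]
```

Call:
arm_command(commands=[0,0.001,0,0,0,0,0.58,0,0.001,-0.001,0,0,0,0.55,0,0.001,-0.002,0,0,0,0.52,0,0.001,-0.003,0,0,0,0.49,0,0.001,-0.003,0,0,0,0.47,0,0.001,-0.003,0,0,0,0.45,0,0.001,-0.003,0,0,0,0.43,0,0.001,-0.003,0,0,0,0.42], force=40)

```text
t: 13.35
eef_pos: [0.4981, 0.1838, 0.0564]
tool_rot: [0.0, 0.941, 0.338, 0.0]
contact_force: [-0.4, 0.0, 0.3]
gripper_width: 0.444
grasp_force: 40.0
```

Call:
arm_command(commands=[0,0,0,0,0,0,0.4,0,0,0,0,0,0,0.38,0,0,0,0,0,0,0.36,0,0,0,0,0,0,0.34], force=40)

```text
t: 13.75
eef_pos: [0.4981, 0.1837, 0.0563]
tool_rot: [0.0, 0.941, 0.338, 0.0]
contact_force: [-0.1, 0.1, -0.2]
gripper_width: 0.445
grasp_force: 40.0
```

```bash
python3 m.py
```

```text
13.75 [0.49812465 0.18373515 0.05632922] yaw 39.49567094733881 0.44493574581449613 [-0.0704395   0.05686615 -0.19158305] 40.00987529754639
[ 261    0  116  119 9834] [0.5718 0.2448 0.075 ] rel tool x,y [ 0.0957 -0.0003]
[366  89   3   3   9] [0.5755 0.2222 0.075 ] rel tool x,y [0.0842 0.0196]
[ 237    0   31  122 2491] 96 266 pad inner rel [ 0.0811 -0.0196]
[ 237    0   31  122 2491] 109 265 pad inner rel [ 0.0766 -0.0202]
pad rear rel [ 0.0723 -0.0223]
[ 373    0   30  117 2416] 91 373 pad inner rel [0.0829 0.0197]
[ 373    0   30  117 2416] 104 373 pad inner rel [0.0784 0.02  ]
pad rear rel [0.0741 0.0243]
```

Call:
arm_command(commands=[0,0,-0.003,0,0,0,0.34,0,0,-0.01,0,0,0,0.34,0,0,-0.02,0,0,0,0.34,0,0,-0.035,0,0,0,0.34,0,0,-0.052,0,0,0,0.34,0,0,-0.07,0,0,0,0.34,0,0,-0.087,0,0,0,0.34,0,0,-0.1,0,0,0,0.34])

```text
t: 14.6
eef_pos: [0.4984, 0.184, 0.1582]
tool_rot: [-0.0, 0.941, 0.338, 0.001]
contact_force: [0.4, -0.7, -1.4]
gripper_width: 0.441
grasp_force: 40.3
```

Call:
arm_command(commands=[0,0,0,0,0,0,0.34,0,0,0,0,0,0,0.34,0,0,0,0,0,0,0.34,0,0,0,0,0,0,0.34,0,0,0,0,0,0,0.34])

```text
t: 15.1
eef_pos: [0.4977, 0.1836, 0.1556]
tool_rot: [0.0, 0.941, 0.338, -0.001]
contact_force: [-1.1, 0.6, -2.4]
gripper_width: 0.441
grasp_force: 40.3
```

```bash
python3 m.py; python3 - <<'E'
from h import *
o=get_obs();p=np.array(o['eef_pos']);r=[p[0]+.0965*np.cos(np.radians(39.5)),p[1]+.0965*np.sin(np.radians(39.5)),p[2]+.017]
print('speed',np.abs(o['joint_vel']).max())
for n in('scene','side'):
    c=cam(n);e=proj(c,r);x,y=e.astype(int);h=cv2.cvtColor(c['img'],cv2.COLOR_RGB2HSV);k=cv2.inRange(h,(5,120,90),(25,255,255))
    z=np.zeros_like(k);z[y-20:y+20,x-20:x+20]=k[y-20:y+20,x-20:x+20]
    N,l,s,ce=cv2.connectedComponentsWithStats(z);j=1+np.argmax(s[1:,4]);print(n,'expected',e,'orange',s[j],ce[j])
E
```

```text
15.1 [0.49766968 0.18358707 0.15562572] yaw 39.50552887931694 0.4413035281787236 [-1.11187922  0.5853151  -2.38333529] 40.25065004825592
[ 260    0  119  115 9710] [0.5845 0.2559 0.075 ] rel tool x,y [ 0.113  -0.0005]
[ 238    0   29  113 2451] 87 265 pad inner rel [ 0.0843 -0.0197]
[ 238    0   29  113 2451] 100 266 pad inner rel [ 0.0798 -0.0196]
pad rear rel [ 0.0756 -0.0238]
[ 373    0   29  113 2449] 87 373 pad inner rel [0.0843 0.0196]
[ 373    0   29  113 2449] 100 373 pad inner rel [0.0798 0.0199]
pad rear rel [0.0756 0.0242]
speed 0.002707875749761723
scene expected [384.52083524 116.47657273] orange [374 107  21  11 125] [383.224 113.088]
side expected [252.48844253 226.9206839 ] orange [232 215  40  31 646] [252.27863777 230.0619195 ]
```

```bash
python3 -c "
from station import hand_in
print(hand_in())"
```

```text
the job is handed in; nothing more can be done
None
```

I turned the timer back to its zero stop, then took the tongs, closed them on the roll and lifted it about 10 cm clear of the plate. I handed the job in with the tongs held closed and still at about 15 s; the hand-in returned no verdict.

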